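# Draw the unlock pattern on the tablet

## Task

Unlock the tablet by drawing its L-shaped pattern with your fingertips: touch the top left dot, slide straight down the left column to the bottom left dot, then along the bottom row to the bottom right dot, lightly and in one stroke without leaving the glass, and then lift off. Top is the raised far edge of the screen, and left is the left of someone sitting where the robot stands. Touch none of the other four dots, do not pick up or shove the tablet or its stand, and leave the stylus, mouse, mug and sticky notes alone.

Things in the scene. Friction and masses are not known exactly. Their poses are not given: they have to be found in the camera images.
- stand: folding aluminium tablet stand, loose, 1.4 kg with the tablet, on rubber feet; it carries the tablet tilted 15 degrees. Origin on the desk under the middle of the glass; x level, towards the top (far, higher) edge of the screen, y to the screen's left. Its two stops stand 2 mm proud of the glass along the bottom edge, 45 mm or more below the bottom row of dots
- tablet: black 13-inch tablet, landscape, on the stand's foam pad. Glass 281 (y) x 215 mm (x). Pressed, it sinks into the foam square to the glass, about 1 mm per 2.5 N, 6 mm at most, and comes back. Origin: middle of the glass surface, 62 mm above the desk; z square to the glass, x up the screen, y to its left. Dots: 3 x 3 grid, 60 mm pitch, centred; rows about 46, 62, 78 mm above the desk
- dot_top_left: one of the nine lock-screen dots, white, 13 mm across with a dull blue halo 21 mm across, flat on the glass: top row, left, number 1 of the L. It takes a touch within about 20 mm of its middle. Origin: middle of the dot on the glass surface; z is square to the glass, x up the screen, y to the left
- dot_top_centre: one of the nine lock-screen dots, white, 13 mm across with a dull blue halo 21 mm across, flat on the glass: top row, centre, not part of the L. It takes a touch within about 20 mm of its middle. Origin: middle of the dot on the glass surface; z is square to the glass, x up the screen, y to the left
- dot_top_right: one of the nine lock-screen dots, white, 13 mm across with a dull blue halo 21 mm across, flat on the glass: top row, right, not part of the L. It takes a touch within about 20 mm of its middle. Origin: middle of the dot on the glass surface; z is square to the glass, x up the screen, y to the left
- dot_mid_left: one of the nine lock-screen dots, white, 13 mm across with a dull blue halo 21 mm across, flat on the glass: middle row, left, number 2 of the L. It takes a touch within about 20 mm of its middle. Origin: middle of the dot on the glass surface; z is square to the glass, x up the screen, y to the left
- dot_mid_centre: one of the nine lock-screen dots, white, 13 mm across with a dull blue halo 21 mm across, flat on the glass: middle row, centre, not part of the L. It takes a touch within about 20 mm of its middle. Origin: middle of the dot on the glass surface; z is square to the glass, x up the screen, y to the left
- dot_mid_right: one of the nine lock-screen dots, white, 13 mm across with a dull blue halo 21 mm across, flat on the glass: middle row, right, not part of the L. It takes a touch within about 20 mm of its middle. Origin: middle of the dot on the glass surface; z is square to the glass, x up the screen, y to the left
- dot_low_left: one of the nine lock-screen dots, white, 13 mm across with a dull blue halo 21 mm across, flat on the glass: bottom row, left, number 3 of the L. It takes a touch within about 20 mm of its middle. Origin: middle of the dot on the glass surface; z is square to the glass, x up the screen, y to the left
- dot_low_centre: one of the nine lock-screen dots, white, 13 mm across with a dull blue halo 21 mm across, flat on the glass: bottom row, centre, number 4 of the L. It takes a touch within about 20 mm of its middle. Origin: middle of the dot on the glass surface; z is square to the glass, x up the screen, y to the left
- dot_low_right: one of the nine lock-screen dots, white, 13 mm across with a dull blue halo 21 mm across, flat on the glass: bottom row, right, number 5 of the L. It takes a touch within about 20 mm of its middle. Origin: middle of the dot on the glass surface; z is square to the glass, x up the screen, y to the left
- way_1 (a point): no visible mark: plain glass half way between the top left and middle left dots (30 mm from each). The point lies on the glass surface
- way_2 (a point): no visible mark: plain glass half way between the middle left and bottom left dots (30 mm from each). The point lies on the glass surface
- way_3 (a point): no visible mark: plain glass half way between the bottom left and bottom centre dots (30 mm from each). The point lies on the glass surface
- way_4 (a point): no visible mark: plain glass half way between the bottom centre and bottom right dots (30 mm from each). The point lies on the glass surface
- stylus: white stylus pen lying on the desk to the right of the tablet, 159 mm long (along its x), 9 mm thick; origin on the desk under its barrel
- mouse: grey and black computer mouse on the desk right of the stylus, 100 x 58 x 35 mm; origin on the desk under its middle
- mug: blue ceramic mug left of the tablet, 82 mm across, 95 mm high, handle towards its +y; origin on the desk under its middle
- notes: yellow block of sticky notes left of the tablet, 76 x 76 x 19 mm; origin on the desk under its middle

How it is judged:
By the outcome, as a careful person would: the job done as asked, in the order asked, and still so for the second after the job is handed in, with the robot touching nothing.
It also fails if it takes over 42 s, if anything falls off the work surface, if the arm or the gripper's body presses on something with over 40 N, if the wrist force passes 120 N, or if a joint passes its speed limit or range.

## Robot

A 6-joint arm with a two-finger parallel gripper is mounted at the origin on the work surface. World frame = base frame: x ahead of the robot, y to its left, z up, the work surface at z = 0. Lengths are in mm, angles in rad, forces in N, time in s.
With the tool pointing down it reaches from about 350 to 875 mm from the base axis. Payload 4.2 kg.
Tool frame: the origin (TCP) lies midway between the tips of the shut fingers; the grasp point (between the pads) lies 19 mm behind it; z points along the fingers, y is the line along which they close (so a half turn about z gives the same grasp; the last joint's range is limited). The gripper opens to 85 mm and grips with 20 to 120 N. Pads are 22 mm wide; open, the fingers measure 114 mm over their backs; the gripper's body (76 mm by 85 mm) begins 54 mm behind the grasp point. The pads swing forward as they close: fully open they stand 13 mm farther back than shut.
Start: joints at [-1.065, 0.385, 0.008, 0, -1.194, -0.259], TCP at [152.706, -606.036, 231.312] pointing down, gripper open.
Joint ranges: [-3.14, 3.14], [-1.21, 2.06], [-1.07, 1.41], [-3.16, 2.05], [-2.99, -0.16], [-3.1, 3.1]. Speed limits (rad/s): [2.79, 2.79, 3.14, 3.14, 3.14, 3.14].

## Interface

Orientations are given as a unit quaternion [x, y, z, w].
In Python, from bench import arm gives the robot as it stands.
- The arm moves only by the tool send_rows, never from a script. Its argument "targets" is a list of rows, each an object of numbers: "gripper": the gripper command: -1 is fully open, 1 is shut, values between are in proportion; "x", "y", "z": the shift along the tool's x, y, z in cm; "ax", "ay", "az": the turn, a rotation vector about the tool's x, y, z in degrees. A call has 1 to 5 rows; each row shifts and turns the commanded pose from where the row before left it, along the tool's axes as they then stand; what a row does not reach is not made up. A row lasts 1/12 s, in which the tool goes at most 41.7 mm and 7.16 degrees, less where a joint would pass 70% of its speed; a pose out of reach is approached as far as the arm can. A call is refused whole if a number of a shift passes 4.17 or a number of a turn 7.16, either way. A call with a gripper value outside its range is refused whole. The fingers move at their own pace and stop on an object; the grip force is fixed at half the most. Time passes only in rows, so rows that do not move let the fingers close. It gives the time, the measured TCP pose, the force, the opening and the grip force at its end, in the units of the state.
- arm.read_state(): the state, without advancing time (a new reading comes with each control period).
- arm.get_image(name): name is "scene" or "side" or "wrist"; returns (picture, depth): 480x640x3 uint8, red, green, blue; 480x640 float32, mm along the optical axis (not along the pixel's ray), 0 where there is no reading.
- arm.camera_model(name): a dict with "fx", "fy", "cx", "cy" (pixels), "cam_to_world" (4x4, takes a point from camera to world coordinates). Camera axes: x right, y down, z forward; pixel columns grow to the right and rows downward; lengths in mm; the calibration is good to about 2 mm. The wrist camera is an equidistant fisheye: a pixel r from the principal point sees the ray r / f radians off the axis. A picture is of the moment at which its call begins: read the wrist's pose just before it. camera_model takes no time and is no camera call; for the wrist camera it gives the pose at the moment of the call.
- arm.job_done(): hands the job in; it is judged then, once.
Trained networks look in the newest picture that a camera, given by its name, has taken for a name from the list of things; names that differ only in an ending like _2 or _b are one class to them, and where a whole thing is asked for, a point or a joint stands for the part that bears it (a point fixed in the world has none). Each returns a list of dicts, best first, with "score" (0 to 1); they miss things now and then, are a little off and sometimes report something else, mostly with a low value. They report only what shows in the picture. A call takes as long as a camera call.
- arm.boxes_of(camera, thing): "rect" ([left, top, width, height] in pixels, round what is visible of it).
The state is a dict: "clock": time; "joints": joint angles; "joint_vel": joint speeds; "joint_efforts": joint torques, N m; "position": TCP position; "ee_rot": TCP orientation; "contact_force": force on the tool from outside, world axes, zero at the start; "wrist_torque": the same for the moment, N m; "gripper_width": finger opening in mm; "grasp_force": force on a finger pad.
Only numpy, scipy, OpenCV 4.12 (cv2) and the standard library are available. Lean on these libraries where they do the work, as an engineer would, in place of code of your own. Each camera call takes 0.05 s, during which the arm holds its last target. There are 200 camera calls.

## Working session

There is one attempt and no reset: what is moved stays moved. The work goes in short steps, Python scripts to look and compute and a tool call to move; the robot and the scene stay as the last step left them, time stands still between calls to the robot, and variables do not carry over. Pictures are saved under pics/ and viewed, at most 10 in all, crops included, and the job is handed in when it is done.

Besides the shell and the picture viewer there is one more tool, called after "Emit:" in YAML: its name, and indented under it one key for each argument. send_rows: Moves the arm, as the interface text tells. Its arguments: {"type":"object","properties":{"targets":{"type":"array"}},"required":["targets"]}

```bash
mkdir -p pics; ls; cat > h.py <<'E'
import numpy as np, cv2
from bench import arm
from scipy.spatial.transform import Rotation as R
def back(cam,u,v,d):
    m=arm.camera_model(cam);T=np.array(m["cam_to_world"])
    p=np.array([(u-m["cx"])/m["fx"]*d,(v-m["cy"])/m["fy"]*d,d,1.]);return (T@p)[:3]
E
python3 - <<'E'
from h import *
s=arm.read_state();print(s)
for c in("scene","side"):
    im,d=arm.get_image(c);cv2.imwrite(f"pics/{c}0.png",im[:,:,::-1]);np.save(f"{c}.npy",d)
    m=arm.camera_model(c);print(c,m["fx"],np.round(m["cam_to_world"],3).tolist())
    for t in("dot_top_left","dot_low_left","dot_low_right","tablet"):
        print(t,[(np.round(b["rect"],1).tolist(),round(b["score"],2)) for b in arm.boxes_of(c,t)[:4]])
E
```

```text
pics
{'clock': 0.0, 'joints': array([-1.06539355e+00,  3.85543835e-01,  6.61237469e-03, -4.95173584e-04,
       -1.19399049e+00, -2.58588520e-01]), 'joint_vel': array([ 6.41037594e-04, -1.72828232e-03, -3.22731696e-05, -4.12330847e-04,
        3.80806441e-05, -1.01660801e-03]), 'joint_efforts': array([ 8.24392864e-04, -3.92287266e+01,  1.88404316e+01,  4.18590099e+00,
       -4.44323858e-03, -2.53357399e-06]), 'position': array([ 152.5631322 , -605.48700472,  230.22456349]), 'ee_rot': array([-1.23003409e-01,  9.92405652e-01,  1.07198750e-03, -1.82652859e-04]), 'contact_force': array([-0.74973804,  0.37866584, -0.36013949]), 'wrist_torque': array([ 0.0873626 , -0.01965064,  0.0363827 ]), 'grasp_force': 0.0, 'gripper_width': 85.23554497173437}
scene 514.0432285472468 [[0.19, 0.797, -0.573, 1223.497], [0.982, -0.158, 0.106, -74.344], [-0.006, -0.583, -0.813, 970.326], [0.0, 0.0, 0.0, 1.0]]
dot_top_left [([366.2, 228.1, 5.8, 3.8], 0.45), ([273.6, 177.2, 132.8, 73.2], 0.37)]
dot_low_left []
dot_low_right []
tablet [([274.8, 177.5, 135.9, 72.9], 0.57)]
side 521.3338872225136 [[0.995, -0.057, 0.08, 499.599], [-0.099, -0.601, 0.793, -765.744], [0.003, -0.797, -0.604, 708.976], [0.0, 0.0, 0.0, 1.0]]
dot_top_left []
dot_low_left [([224.3, 300.4, 79.0, 18.4], 0.58)]
dot_low_right [([240.3, 250.2, 5.5, 5.6], 0.58)]
tablet [([211.1, 192.0, 134.4, 88.3], 0.88)]
```

```bash
python3 - <<'E'
import cv2
a=cv2.imread("pics/scene0.png");b=cv2.imread("pics/side0.png")
c=cv2.resize(a[150:300,230:430],(800,600),interpolation=cv2.INTER_CUBIC);cv2.imwrite("pics/sc_crop.png",c)
c=cv2.resize(b[165:315,180:380],(800,600),interpolation=cv2.INTER_CUBIC);cv2.imwrite("pics/si_crop.png",c)
E
```

```text
(no output)
```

View pics/scene0.png

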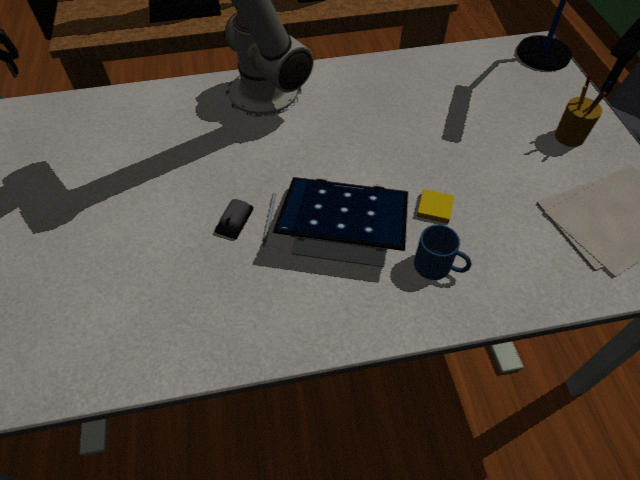

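View pics/si_crop.png

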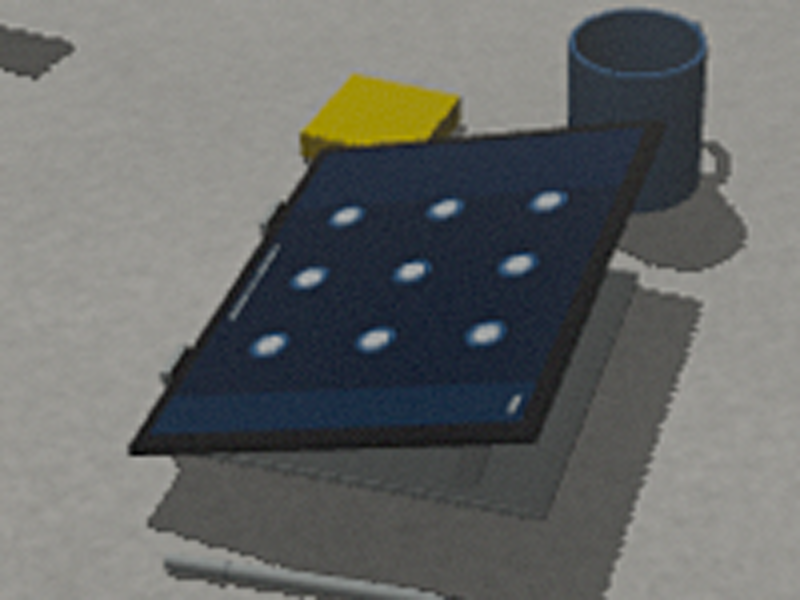

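View pics/sc_crop.png

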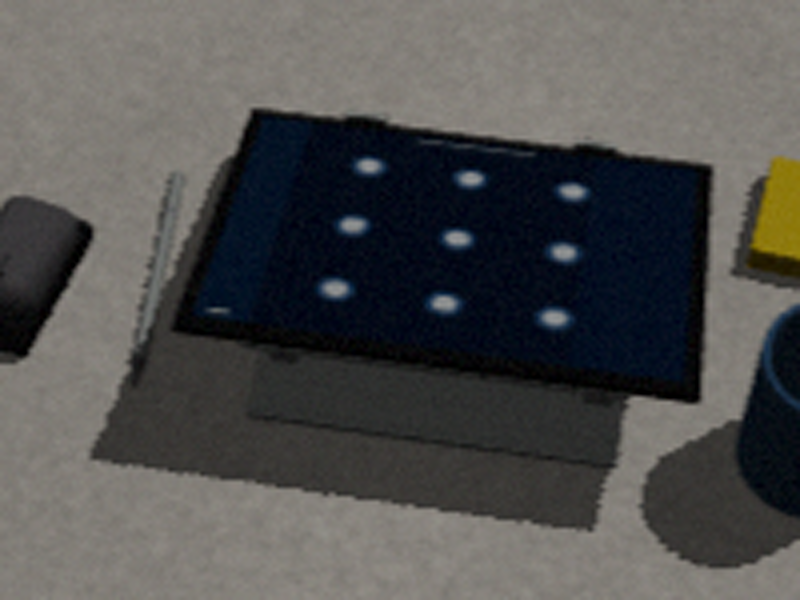

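The scene picture has the robot at the top, so the far edge is at the bottom. The crop positions (scene; side) are:

| Dot | Scene crop | Side crop |
|---|---|---|
| top-left | (554,317) | (548,201) |
| low-left | (571,191) | (346,215) |
| low-right | (369,165) | (268,344) |

I'll fit the grid pose to the nine dots in both pictures.

```bash
cat >> h.py <<'E'
G=np.array([[x,y,0] for x in(60,0,-60) for y in(60,0,-60)],float) # top row first, left first
def tabR(yaw,tilt=15): return (R.from_euler('z',yaw)*R.from_euler('y',-tilt,degrees=True)).as_matrix()
def proj(m,P):
    T=np.linalg.inv(np.array(m["cam_to_world"]));q=P@T[:3,:3].T+T[:3,3]
    return np.c_[m["fx"]*q[:,0]/q[:,2]+m["cx"],m["fy"]*q[:,1]/q[:,2]+m["cy"]]
def cent(im,guess,r=3):
    g=im.min(2).astype(float);o=[]
    for u,v in guess:
        for _ in range(3):
            a,b=int(round(u)),int(round(v));w=g[b-r:b+r+1,a-r:a+r+1];w=np.clip(w-w.min()-.3*np.ptp(w),0,None)
            yy,xx=np.mgrid[b-r:b+r+1,a-r:a+r+1];u,v=(w*xx).sum()/w.sum(),(w*yy).sum()/w.sum()
        o.append((u,v))
    return np.array(o)
E
python3 - <<'E'
from h import *
from scipy.optimize import least_squares
S=np.array([(554,317),(444,303),(335,289),(563,252),(457,239),(352,225),(571,191),(469,179),(369,165)])/4+[229.6,149.6]
D=np.array([(548,201),(517,264),(486,333),(445,208),(411,271),(375,339),(346,215),(309,277),(268,344)])/4+[179.6,164.6]
ims={c:cv2.imread(f"pics/{c}0.png") for c in("scene","side")}
obs={"scene":cent(ims["scene"],S),"side":cent(ims["side"],D)}
ms={c:arm.camera_model(c) for c in obs}
for sel in (["scene"],["side"],["scene","side"]):
    f=lambda p:np.concatenate([(proj(ms[c],G@tabR(p[3]).T+p[:3])-obs[c]).ravel() for c in sel]+[[(p[2]-62)/2]])
    r=least_squares(f,[550,0,62,0.],x_scale=[100,100,10,.1]);print(sel,np.round(r.x,3),np.abs(r.fun).max())
E
```

```text
['scene'] [ 5.24026e+02  1.22082e+02  6.20200e+01 -3.62000e-01] 0.14386124741542972
['side'] [ 5.22285e+02  1.20387e+02  6.20640e+01 -3.60000e-01] 0.0986532012278758
['scene', 'side'] [ 5.22558e+02  1.22401e+02  6.06190e+01 -3.61000e-01] 0.6904187750545177
```

```bash
cat >> h.py <<'E'
C0=np.array([523.,121.3,62.]);YAW=-.361
def toolR():
    T=tabR(YAW);return np.c_[-T[:,0],T[:,1],-T[:,2]]
def todo(P=None,h=None,s=None):
    "print tool-frame shift (cm) after and turn (deg) now; P in tablet coords"
    s=s or arm.read_state();A=R.from_quat(s["ee_rot"]).as_matrix()
    print("turn",np.round(R.from_matrix(A.T@toolR()).as_rotvec(degrees=True),2))
    t=C0+tabR(YAW)@np.array(P,float)
    print("shift now axes",np.round(A.T@(t-s["position"])/10,2),"turned axes",np.round(toolR().T@(t-s["position"])/10,2))
    print("tablet coords of tcp",np.round(tabR(YAW).T@(s["position"]-C0),1), "clock",s["clock"],"joints",np.round(s["joints"],2))
E
python3 -c "
from h import *
todo([0,0,170])"
```

```text
turn [  4.56 -14.53  34.62]
shift now axes [-50.06  64.     0.51] turned axes [-4.27 81.12  1.67]
tablet coords of tcp [ -42.7 -811.2  186.7] clock 0.5 joints [-1.07  0.38  0.01 -0.   -1.19 -0.26]
```

Emit:
send_rows:
  targets:
    - {"gripper": 1,"ax": 0.76,"ay": -2.42,"az": 5.77}
    - {"gripper": 1,"ax": 0.76,"ay": -2.42,"az": 5.77}
    - {"gripper": 1,"ax": 0.76,"ay": -2.42,"az": 5.77}
    - {"gripper": 1,"ax": 0.76,"ay": -2.42,"az": 5.77}
    - {"gripper": 1,"ax": 0.76,"ay": -2.42,"az": 5.77}

```text
$.targets[0]: bad value
```

Emit:
send_rows:
  targets:
    - {"gripper": 1,"ax": 0.76,"ay": -2.42,"az": 5.77}
    - {"gripper": 1,"y": 4}
    - {"gripper": 1,"y": 4}
    - {"gripper": 1,"y": 4}
    - {"gripper": 1,"y": 4}

```text
$.targets[0]: bad value
```

Emit:
send_rows:
  targets:
    - {"gripper": 1,"y": 4}
    - {"gripper": 1,"y": 4}
    - {"gripper": 1,"y": 4}
    - {"gripper": 1,"y": 4}
    - {"gripper": 1,"y": 4}

```text
$.targets[0]: bad value
```

Emit:
send_rows:
  targets:
    - {"gripper": 1,"y": 4}
    - {"gripper": 1,"y": 4}
    - {"gripper": 1,"y": 4}
    - {"gripper": 1,"y": 4}
    - {"gripper": 1,"y": 4}

```text
$.targets[0]: bad value
```

```bash
python3 -c "
from h import *
todo([0,0,170])"
```

```text
turn [  4.56 -14.53  34.62]
shift now axes [-50.06  64.     0.51] turned axes [-4.27 81.12  1.67]
tablet coords of tcp [ -42.7 -811.2  186.7] clock 0.5 joints [-1.07  0.38  0.01 -0.   -1.19 -0.26]
```

Emit:
send_rows:
  targets:
    - {"gripper": 1,"x": 0,"y": 0,"z": 0,"ax": 0.76,"ay": -2.42,"az": 5.77}
    - {"gripper": 1,"x": 0,"y": 0,"z": 0,"ax": 0.76,"ay": -2.42,"az": 5.77}
    - {"gripper": 1,"x": 0,"y": 0,"z": 0,"ax": 0.76,"ay": -2.42,"az": 5.77}
    - {"gripper": 1,"x": 0,"y": 0,"z": 0,"ax": 0.76,"ay": -2.42,"az": 5.77}
    - {"gripper": 1,"x": 0,"y": 0,"z": 0,"ax": 0.76,"ay": -2.42,"az": 5.77}

```text
clock: 0.92
position: [152.7, -606.3, 231.5]
ee_rot: [0.131, 0.985, -0.02, 0.109]
contact_force: [-0.9, -0.6, -0.1]
gripper_width: 25.8
grasp_force: 0.0
```

Emit:
send_rows:
  targets:
    - {"gripper": 1,"x": 0,"y": 0,"z": 0,"ax": 0.76,"ay": -2.42,"az": 5.77}
    - {"gripper": 1,"x": 0,"y": 4,"z": 0,"ax": 0,"ay": 0,"az": 0}
    - {"gripper": 1,"x": 0,"y": 4,"z": 0,"ax": 0,"ay": 0,"az": 0}
    - {"gripper": 1,"x": 0,"y": 4,"z": 0,"ax": 0,"ay": 0,"az": 0}
    - {"gripper": 1,"x": 0,"y": 4,"z": 0,"ax": 0,"ay": 0,"az": 0}

```text
clock: 1.33
position: [209.2, -455.0, 231.2]
ee_rot: [0.179, 0.975, -0.024, 0.128]
contact_force: [1.7, -1.1, 0.9]
gripper_width: -0.3
grasp_force: 0.0
```

Emit:
send_rows:
  targets:
    - {"gripper": 1,"x": 0,"y": 4,"z": 0,"ax": 0,"ay": 0,"az": 0}
    - {"gripper": 1,"x": 0,"y": 4,"z": 0,"ax": 0,"ay": 0,"az": 0}
    - {"gripper": 1,"x": 0,"y": 4,"z": 0,"ax": 0,"ay": 0,"az": 0}
    - {"gripper": 1,"x": 0,"y": 4,"z": 0,"ax": 0,"ay": 0,"az": 0}
    - {"gripper": 1,"x": 0,"y": 4,"z": 0,"ax": 0,"ay": 0,"az": 0}

```text
clock: 1.75
position: [280.0, -267.9, 231.8]
ee_rot: [0.179, 0.975, -0.024, 0.129]
contact_force: [0.5, 0.5, 0.2]
gripper_width: -0.1
grasp_force: 0.0
```

Emit:
send_rows:
  targets:
    - {"gripper": 1,"x": 0,"y": 4,"z": 0,"ax": 0,"ay": 0,"az": 0}
    - {"gripper": 1,"x": 0,"y": 4,"z": 0,"ax": 0,"ay": 0,"az": 0}
    - {"gripper": 1,"x": 0,"y": 4,"z": 0,"ax": 0,"ay": 0,"az": 0}
    - {"gripper": 1,"x": 0,"y": 4,"z": 0,"ax": 0,"ay": 0,"az": 0}
    - {"gripper": 1,"x": 0,"y": 4,"z": 0,"ax": 0,"ay": 0,"az": 0}

```text
clock: 2.17
position: [350.3, -80.4, 232.0]
ee_rot: [0.178, 0.975, -0.023, 0.13]
contact_force: [1.2, -1.1, -0.7]
gripper_width: -0.2
grasp_force: 0.0
```

```bash
python3 -c "
from h import *
todo([0,0,170])"
```

```text
turn [0.11 0.13 0.03]
shift now axes [-4.33 24.97  1.82] turned axes [-4.33 24.97  1.76]
tablet coords of tcp [ -43.3 -249.7  187.6] clock 2.1667 joints [ 0.39 -0.26 -0.81  0.24 -0.84 -2.47]
```

Emit:
send_rows:
  targets:
    - {"gripper": 1,"x": -1,"y": 4,"z": 0,"ax": 0,"ay": 0,"az": 0}
    - {"gripper": 1,"x": -1,"y": 4,"z": 0,"ax": 0,"ay": 0,"az": 0}
    - {"gripper": 1,"x": -1,"y": 4,"z": 0,"ax": 0,"ay": 0,"az": 0}
    - {"gripper": 1,"x": -1,"y": 4,"z": 0,"ax": 0,"ay": 0,"az": 0}
    - {"gripper": 1,"x": -0.3,"y": 4,"z": 0,"ax": 0,"ay": 0,"az": 0}

```text
clock: 2.58
position: [461.2, 92.5, 243.1]
ee_rot: [0.178, 0.975, -0.023, 0.129]
contact_force: [0.8, -0.6, 0.6]
gripper_width: -0.1
grasp_force: 0.0
```

Emit:
send_rows:
  targets:
    - {"gripper": 1,"x": 0,"y": 3,"z": 0.8,"ax": 0,"ay": 0,"az": 0}
    - {"gripper": 1,"x": 0,"y": 2,"z": 1,"ax": 0,"ay": 0,"az": 0}
    - {"gripper": 1,"x": 0,"y": 0,"z": 0,"ax": 0,"ay": 0,"az": 0}
    - {"gripper": 1,"x": 0,"y": 0,"z": 0,"ax": 0,"ay": 0,"az": 0}

```text
clock: 2.92
position: [481.8, 135.7, 224.1]
ee_rot: [0.177, 0.976, -0.024, 0.128]
contact_force: [-1.0, -1.4, -0.2]
gripper_width: 0.6
grasp_force: 0.0
```

```bash
python3 -c "
from h import *
todo([60,60,30])
m=arm.camera_model('wrist');print(m['fx'],m['fy'],m['cx'],m['cy'])
im,d=arm.get_image('wrist');cv2.imwrite('pics/w1.png',im[:,:,::-1]);np.save('w1T.npy',m['cam_to_world']);np.save('w1d.npy',d)
"
```

```text
turn [-0.1  -0.08  0.09]
shift now axes [-6.05  6.12 13.77] turned axes [-6.02  6.11 13.79]
tablet coords of tcp [ -0.2  -1.1 167.9] clock 2.9167 joints [ 0.73  0.08 -0.56  0.31 -0.84 -2.86]
371.64829954431775 371.64829954431775 320.17582136481684 249.27079151016386
```

View pics/w1.png

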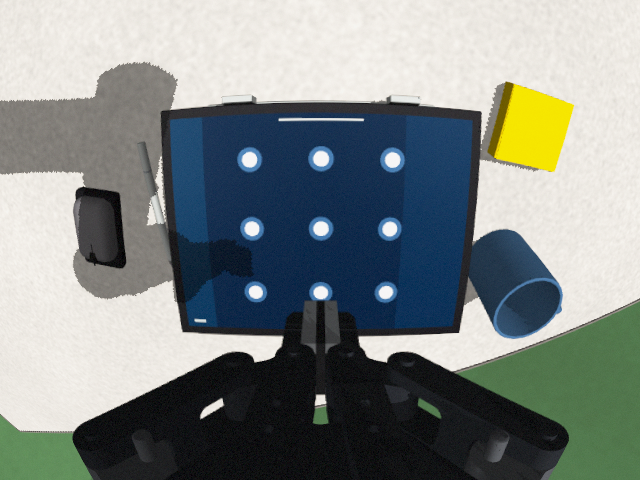

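The wrist picture shows all nine dots. The near edge is at the top, with low-left at (392,160), top-left at (386,292) and low-right at (249,160). I'll refine the fit with this view. Joint 6 is close to its limit, so I'll also turn the tool by -90° about its z axis.

```bash
python3 - <<'E'
from h import *
from scipy.optimize import least_squares
W=np.array([(386,292),(321,292),(256,292),(389,229),(321,229),(252,229),(392,160),(321,159),(249,160)])
im=cv2.imread('pics/w1.png');o=cent(im,W,9);T=np.linalg.inv(np.load('w1T.npy'));f,cx,cy=371.648,320.176,249.271
def pj(P):
    q=P@T[:3,:3].T+T[:3,3];r=np.hypot(q[:,0],q[:,1]);a=np.arctan2(r,q[:,2])
    return np.c_[cx+f*a*q[:,0]/r,cy+f*a*q[:,1]/r]
k=[0,2,3,4,5,6,7,8]
for zf in (0,1):
  r=least_squares(lambda p:np.append((pj(G@tabR(p[3]).T+p[:3])-o)[k].ravel(),zf*(p[2]-62)/2),[523,121,62,-.361],x_scale=[100,100,10,.1])
  print(np.round(r.x,3),np.abs(r.fun).max())
E
```

```text
[ 5.23303e+02  1.20648e+02  6.15180e+01 -3.61000e-01] 0.08493269931250325
[ 5.23237e+02  1.20673e+02  6.16660e+01 -3.61000e-01] 0.1669407205801825
```

Emit:
send_rows:
  targets:
    - {"gripper": 1,"x": -1,"y": 1,"z": 0,"ax": 0,"ay": 0,"az": -7}
    - {"gripper": 1,"x": 0,"y": 0,"z": 0,"ax": 0,"ay": 0,"az": -7}
    - {"gripper": 1,"x": 0,"y": 0,"z": 0,"ax": 0,"ay": 0,"az": -7}
    - {"gripper": 1,"x": 0,"y": 0,"z": 0,"ax": 0,"ay": 0,"az": -7}
    - {"gripper": 1,"x": 0,"y": 0,"z": 0,"ax": 0,"ay": 0,"az": -7}

```text
clock: 3.38
position: [494.1, 140.0, 228.4]
ee_rot: [-0.126, 0.983, -0.061, 0.116]
contact_force: [-0.3, 0.3, 0.0]
gripper_width: 0.3
grasp_force: 0.0
```

Emit:
send_rows:
  targets:
    - {"gripper": 1,"x": 0,"y": 0,"z": 0,"ax": 0,"ay": 0,"az": -7}
    - {"gripper": 1,"x": 0,"y": 0,"z": 0,"ax": 0,"ay": 0,"az": -7}
    - {"gripper": 1,"x": 0,"y": 0,"z": 0,"ax": 0,"ay": 0,"az": -7}
    - {"gripper": 1,"x": 0,"y": 0,"z": 0,"ax": 0,"ay": 0,"az": -7}
    - {"gripper": 1,"x": 0,"y": 0,"z": 0,"ax": 0,"ay": 0,"az": -7}

```text
clock: 3.8
position: [494.1, 139.9, 228.5]
ee_rot: [-0.416, 0.9, -0.093, 0.092]
contact_force: [0.4, -0.3, 0.1]
gripper_width: -0.1
grasp_force: 0.0
```

Emit:
send_rows:
  targets:
    - {"gripper": 1,"x": 0,"y": 0,"z": 0,"ax": 0,"ay": 0,"az": -7}
    - {"gripper": 1,"x": 0,"y": 0,"z": 0,"ax": 0,"ay": 0,"az": -7}
    - {"gripper": 1,"x": 0,"y": 0,"z": 0,"ax": 0,"ay": 0,"az": -6}
    - {"gripper": 1,"x": 0,"y": 0,"z": 0,"ax": 0,"ay": 0,"az": 0}
    - {"gripper": 1,"x": 0,"y": 0,"z": 0,"ax": 0,"ay": 0,"az": 0}

```text
clock: 4.22
position: [494.2, 140.3, 228.3]
ee_rot: [-0.562, 0.817, -0.107, 0.075]
contact_force: [0.0, 0.2, -0.0]
gripper_width: 0.0
grasp_force: 0.0
```

```bash
sed -i 's/^C0=.*/C0=np.array([523.2,120.8,61.7]);YAW=-.361/; s/return np.c_\[.*/return np.c_[-T[:,1],-T[:,0],-T[:,2]]/' h.py; python3 -c "
from h import *
todo([60,60,20])"
```

```text
turn [-0.02  0.05 -0.22]
shift now axes [-5.21 -4.94 14.98] turned axes [-5.2  -4.97 14.97]
tablet coords of tcp [ 10.3   8.  169.7] clock 4.2167 joints [ 0.72  0.1  -0.52  0.31 -0.84 -1.28]
```

Next I'll go to 20 mm above the top-left dot.

Emit:
send_rows:
  targets:
    - {"gripper": 1,"x": -1.3,"y": -1.25,"z": 3,"ax": 0,"ay": 0,"az": 0}
    - {"gripper": 1,"x": -1.3,"y": -1.25,"z": 3,"ax": 0,"ay": 0,"az": 0}
    - {"gripper": 1,"x": -1.3,"y": -1.25,"z": 3,"ax": 0,"ay": 0,"az": 0}
    - {"gripper": 1,"x": -1.3,"y": -1.25,"z": 3,"ax": 0,"ay": 0,"az": 0}
    - {"gripper": 1,"x": 0,"y": 0,"z": 2,"ax": 0,"ay": 0,"az": 0}

```text
clock: 4.63
position: [594.7, 160.8, 103.6]
ee_rot: [-0.563, 0.816, -0.107, 0.075]
contact_force: [1.4, 0.0, 0.3]
gripper_width: 0.3
grasp_force: 0.0
```

Emit:
send_rows:
  targets:
    - {"gripper": 1,"x": 0,"y": 0,"z": 0.8,"ax": 0,"ay": 0,"az": 0}
    - {"gripper": 1,"x": 0,"y": 0,"z": 0.3,"ax": 0,"ay": 0,"az": 0}
    - {"gripper": 1,"x": 0,"y": 0,"z": 0,"ax": 0,"ay": 0,"az": 0}
    - {"gripper": 1,"x": 0,"y": 0,"z": 0,"ax": 0,"ay": 0,"az": 0}

```text
clock: 4.97
position: [594.7, 159.1, 96.2]
ee_rot: [-0.564, 0.816, -0.107, 0.075]
contact_force: [0.3, 0.8, -1.1]
gripper_width: -0.2
grasp_force: 0.0
```

```bash
python3 -c "
from h import *
todo([60,60,0])
for i in range(5):
  arm.get_image('wrist');s=arm.read_state();print(np.round(tabR(YAW).T@(s['position']-C0),2),np.round(tabR(YAW).T@s['contact_force'],2))"
```

```text
turn [-0.07  0.09 -0.04]
shift now axes [0.12 0.05 1.95] turned axes [0.11 0.05 1.95]
tablet coords of tcp [60.5 61.1 19.5] clock 4.9667 joints [ 0.61  0.41 -0.51  0.43 -0.54 -1.32]
[60.63 61.43 19.81] [ 0.18  0.6  -0.13]
[60.65 61.52 19.86] [-0.3   0.04 -0.22]
[60.56 61.53 19.77] [-0.29  0.2  -0.33]
[60.48 61.51 19.57] [-0.55 -0.16  0.53]
[60.38 61.41 19.31] [-1.04 -0.4   0.51]
```

Emit:
send_rows:
  targets:
    - {"gripper": 1,"x": 0.12,"y": 0.05,"z": 0.8,"ax": 0,"ay": 0,"az": 0}
    - {"gripper": 1,"x": 0,"y": 0,"z": 0.5,"ax": 0,"ay": 0,"az": 0}
    - {"gripper": 1,"x": 0,"y": 0,"z": 0.3,"ax": 0,"ay": 0,"az": 0}
    - {"gripper": 1,"x": 0,"y": 0,"z": 0,"ax": 0,"ay": 0,"az": 0}
    - {"gripper": 1,"x": 0,"y": 0,"z": 0,"ax": 0,"ay": 0,"az": 0}

```text
clock: 5.63
position: [597.4, 156.2, 78.4]
ee_rot: [-0.564, 0.816, -0.107, 0.074]
contact_force: [0.2, -0.1, -0.1]
gripper_width: 0.2
grasp_force: 0.0
```

Emit:
send_rows:
  targets:
    - {"gripper": 1,"x": 0,"y": 0,"z": 0.1,"ax": 0,"ay": 0,"az": 0}
    - {"gripper": 1,"x": 0,"y": 0,"z": 0,"ax": 0,"ay": 0,"az": 0}
    - {"gripper": 1,"x": 0,"y": 0,"z": 0,"ax": 0,"ay": 0,"az": 0}

```text
clock: 5.88
position: [597.9, 156.5, 78.1]
ee_rot: [-0.564, 0.816, -0.107, 0.074]
contact_force: [-0.2, 0.3, 0.2]
gripper_width: 0.5
grasp_force: 0.0
```

Emit:
send_rows:
  targets:
    - {"gripper": 1,"x": 0,"y": 0,"z": 0.1,"ax": 0,"ay": 0,"az": 0}
    - {"gripper": 1,"x": 0,"y": 0,"z": 0,"ax": 0,"ay": 0,"az": 0}
    - {"gripper": 1,"x": 0,"y": 0,"z": 0,"ax": 0,"ay": 0,"az": 0}

```text
clock: 6.13
position: [598.2, 156.5, 77.4]
ee_rot: [-0.564, 0.815, -0.107, 0.074]
contact_force: [-0.5, 0.2, 1.4]
gripper_width: 0.1
grasp_force: 0.5
```

```bash
python3 -c "
from h import *
todo([60,60,0])
for i in range(6):
  arm.get_image('wrist');s=arm.read_state();print(np.round(tabR(YAW).T@(s['position']-C0),2),np.round(tabR(YAW).T@s['contact_force'],2))"
```

```text
turn [-0.01  0.03  0.01]
shift now axes [-0.01 -0.03  0.02] turned axes [-0.01 -0.03  0.02]
tablet coords of tcp [59.7 59.9  0.2] clock 6.1333 joints [ 0.6   0.44 -0.53  0.46 -0.49 -1.35]
[59.65 59.93  0.23] [-0.04  0.47  1.18]
[59.67 59.95  0.22] [0.41 1.64 0.74]
[59.69 59.95  0.22] [0.25 0.19 0.6 ]
[59.67 59.95  0.19] [0.77 0.69 1.63]
[59.66 59.93  0.16] [1.02 1.15 0.74]
[59.67 59.93  0.18] [0.25 1.35 1.16]
```

Contact is made at about 1 N. I'll press 1.5 mm further and start the stroke.

Emit:
send_rows:
  targets:
    - {"gripper": 1,"x": 0,"y": 0,"z": 0.15,"ax": 0,"ay": 0,"az": 0}
    - {"gripper": 1,"x": 0,"y": 0,"z": 0,"ax": 0,"ay": 0,"az": 0}
    - {"gripper": 1,"x": 0,"y": 0,"z": 0,"ax": 0,"ay": 0,"az": 0}

```text
clock: 6.68
position: [598.6, 156.4, 76.0]
ee_rot: [-0.564, 0.815, -0.107, 0.074]
contact_force: [-1.4, 0.8, 4.5]
gripper_width: -0.0
grasp_force: 2.2
```

Emit:
send_rows:
  targets:
    - {"gripper": 1,"x": 0,"y": 0.4,"z": 0,"ax": 0,"ay": 0,"az": 0}
    - {"gripper": 1,"x": 0,"y": 0.4,"z": 0,"ax": 0,"ay": 0,"az": 0}
    - {"gripper": 1,"x": 0,"y": 0.4,"z": 0,"ax": 0,"ay": 0,"az": 0}
    - {"gripper": 1,"x": 0,"y": 0.4,"z": 0,"ax": 0,"ay": 0,"az": 0}
    - {"gripper": 1,"x": 0,"y": 0.4,"z": 0,"ax": 0,"ay": 0,"az": 0}

```text
clock: 7.1
position: [580.3, 163.4, 70.7]
ee_rot: [-0.564, 0.815, -0.107, 0.075]
contact_force: [1.3, -0.7, 4.6]
gripper_width: 0.2
grasp_force: 2.2
```

```bash
python3 -c "
from h import *
todo([-60,60,-1])
for i in range(4):
  arm.get_image('wrist');s=arm.read_state();print(np.round(tabR(YAW).T@(s['position']-C0),2),np.round(tabR(YAW).T@s['contact_force'],2))"
```

```text
turn [-0.02  0.04  0.01]
shift now axes [-0.    9.94 -0.02] turned axes [-0.    9.94 -0.02]
tablet coords of tcp [39.4 60.  -1.2] clock 7.1 joints [ 0.62  0.43 -0.58  0.5  -0.46 -1.42]
[38.71 59.87 -1.33] [1.51 0.15 3.87]
[38.83 59.87 -1.37] [-1.23  1.65  5.33]
[38.87 59.88 -1.44] [-1.43  1.5   5.32]
[38.89 59.86 -1.53] [-1.8   0.94  5.81]
```

Emit:
send_rows:
  targets:
    - {"gripper": 1,"x": 0,"y": 0.5,"z": 0,"ax": 0,"ay": 0,"az": 0}
    - {"gripper": 1,"x": 0,"y": 0.5,"z": 0,"ax": 0,"ay": 0,"az": 0}
    - {"gripper": 1,"x": 0,"y": 0.5,"z": 0,"ax": 0,"ay": 0,"az": 0}
    - {"gripper": 1,"x": 0,"y": 0.5,"z": 0,"ax": 0,"ay": 0,"az": 0}
    - {"gripper": 1,"x": 0,"y": 0.5,"z": 0,"ax": 0,"ay": 0,"az": 0}

```text
clock: 7.72
position: [557.7, 171.6, 64.1]
ee_rot: [-0.564, 0.816, -0.107, 0.074]
contact_force: [2.3, -0.5, 5.5]
gripper_width: -0.3
grasp_force: 2.4
```

Emit:
send_rows:
  targets:
    - {"gripper": 1,"x": 0,"y": 0.5,"z": 0,"ax": 0,"ay": 0,"az": 0}
    - {"gripper": 1,"x": 0,"y": 0.5,"z": 0,"ax": 0,"ay": 0,"az": 0}
    - {"gripper": 1,"x": 0,"y": 0.5,"z": 0,"ax": 0,"ay": 0,"az": 0}
    - {"gripper": 1,"x": 0,"y": 0.5,"z": 0,"ax": 0,"ay": 0,"az": 0}
    - {"gripper": 1,"x": 0,"y": 0.5,"z": 0,"ax": 0,"ay": 0,"az": 0}

```text
clock: 8.13
position: [535.0, 180.1, 57.6]
ee_rot: [-0.564, 0.816, -0.107, 0.074]
contact_force: [2.2, -0.7, 6.0]
gripper_width: 0.1
grasp_force: 2.4
```

```bash
python3 -c "
from h import *
todo([-60,60,-1.2])
for i in range(4):
  arm.get_image('wrist');s=arm.read_state();print(np.round(tabR(YAW).T@(s['position']-C0),2),np.round(tabR(YAW).T@s['contact_force'],2))"
```

```text
turn [-0.   -0.02 -0.01]
shift now axes [-0.04  4.94 -0.02] turned axes [-0.04  4.94 -0.02]
tablet coords of tcp [-10.6  59.6  -1.4] clock 8.1333 joints [ 0.68  0.4  -0.71  0.62 -0.4  -1.61]
[-11.39  59.46  -1.45] [1.5  0.33 5.36]
[-11.33  59.43  -1.53] [-1.33  0.1   4.48]
[-11.35  59.42  -1.61] [-1.17  0.91  5.05]
[-11.32  59.42  -1.68] [-2.66  0.87  6.51]
```

Joint 5 is at -0.40, and its limit is -0.16. Before I go on, I'll fit a small kinematic model to predict the joints along the rest of the stroke.

```bash
cat > k.py <<'E'
from h import *
from scipy.optimize import least_squares
s=arm.read_state()
T=tabR(YAW);To=np.c_[-T[:,0],T[:,1],-T[:,2]];Tn=toolR()
Rn=R.from_matrix(Tn).as_quat();Ro=R.from_matrix(To).as_quat()
D=[([-1.0654,.3855,.0066,-.0005,-1.194,-.2586],[152.6,-606,231],[-.123,.9924,.001,0]),
([.39,-.26,-.81,.24,-.84,-2.47],[350.3,-80.4,232],Ro),([.73,.08,-.56,.31,-.84,-2.86],[481.8,135.7,224.1],Ro),
([.72,.1,-.52,.31,-.84,-1.28],[494.2,140.3,228.3],Rn),([.61,.41,-.51,.43,-.54,-1.32],[594.7,159.1,96.2],Rn),
([.60,.44,-.53,.46,-.49,-1.35],[598.2,156.5,77.4],Rn),([.62,.43,-.58,.5,-.46,-1.42],[580.3,163.4,70.7],Rn),
([.68,.40,-.71,.62,-.40,-1.61],[535,180.1,57.6],Rn),(s["joints"],s["position"],s["ee_rot"])]
def fk(j,p):
    a1,d1,L2,L3,e,Lt,y=p
    M1=R.from_euler('z',j[0]);U=M1*R.from_euler('y',j[1]);F=U*R.from_euler('y',-j[2])   # F.x = forearm
    W=M1.apply([a1,y,d1])+U.apply([0,0,L2])+F.apply([L3,0,e])
    best=F*R.from_euler('x',SG[0]*j[3])*R.from_euler('y',SG[1]*j[4])  # x = tool z
    E=best*R.from_euler('x',SG[2]*j[5])*R.from_matrix(BM)
    return W+Lt*best.apply([1,0,0]),E
BM=np.eye(3)
def run(sg):
    global SG,BM
    SG=sg;BM=np.eye(3)
    B=[ (fk(j,[0]*7)[1].inv()*R.from_quat(q)).as_rotvec() for j,_,q in D];Bm=R.from_rotvec(B).mean();BM=Bm.as_matrix()
    re=max((fk(j,[0]*7)[1].inv()*R.from_quat(q)).magnitude() for j,_,q in D)
    r=least_squares(lambda p:np.concatenate([fk(j,p)[0]-np.array(x) for j,x,_ in D]+[[(p[6])/5]]),[0,300,400,400,0,200,0])
    return re,r
def best():
    import itertools
    o=min(itertools.product((1,-1),repeat=3),key=lambda g:run(g)[0]);re,r=run(o);return o,re,r
def ik(P,Rm,p,j0):
    f=lambda j:np.concatenate([(fk(j,p)[0]-P)/100,(fk(j,p)[1].inv()*R.from_matrix(Rm)).as_rotvec()])
    r=least_squares(f,j0);return r.x,np.abs(r.fun).max()
E
python3 - <<'E'
import k;from k import *
o,re,r=best();p=r.x;print(o,re,np.round(p),np.abs(r.fun).max())
for name,lean in (("perp",0),("10",10),("vert",15),("-10",25)):
    j=s["joints"]
    Rm=toolR()@R.from_euler('x',lean,degrees=True).as_matrix()
    print(name,"toolz",np.round(Rm[:,2],2))
    for P in([-11,60,-1.4],[-35,60,-1.4],[-60,60,-1.4],[-60,30,-1.4],[-60,0,-1.4],[-60,-30,-1.4],[-60,-60,-1.4]):
        j,e=ik(C0+tabR(YAW)@np.array(P),Rm,p,j);print(P,np.round(j,2),round(e,4))
E
```

```text
(-1, -1, -1) 0.010197765455727818 [  88.   46.  545.  309.   64.  249. -154.] 30.899017888234464
perp toolz [ 0.24 -0.09 -0.97]
[-11, 60, -1.4] [ 0.71  0.4  -0.72  0.63 -0.39 -1.65] 0.0
[-35, 60, -1.4] [ 0.75  0.39 -0.78  0.7  -0.37 -1.76] 0.0
[-60, 60, -1.4] [ 0.8   0.38 -0.83  0.78 -0.35 -1.89] 0.0
[-60, 30, -1.4] [ 0.77  0.35 -0.9   0.86 -0.32 -1.95] 0.0
[-60, 0, -1.4] [ 0.74  0.32 -0.95  0.94 -0.29 -2.01] 0.0
[-60, -30, -1.4] [ 0.7   0.3  -1.01  1.04 -0.27 -2.08] 0.0
[-60, -60, -1.4] [ 0.67  0.27 -1.06  1.15 -0.24 -2.15] 0.0
10 toolz [ 0.4  -0.15 -0.91]
[-11, 60, -1.4] [ 0.79  0.39 -0.83  1.19 -0.43 -2.27] 0.0
[-35, 60, -1.4] [ 0.83  0.38 -0.88  1.26 -0.43 -2.39] 0.0
[-60, 60, -1.4] [ 0.88  0.38 -0.93  1.32 -0.43 -2.51] 0.0
[-60, 30, -1.4] [ 0.86  0.35 -1.    1.43 -0.41 -2.6 ] 0.0
[-60, 0, -1.4] [ 0.83  0.32 -1.06  1.54 -0.4  -2.69] 0.0
[-60, -30, -1.4] [ 0.8   0.3  -1.12  1.65 -0.4  -2.78] 0.0
[-60, -60, -1.4] [ 0.77  0.28 -1.18  1.77 -0.4  -2.87] 0.0
vert toolz [ 0.47 -0.18 -0.87]
[-11, 60, -1.4] [ 0.82  0.39 -0.88  1.41 -0.49 -2.52] 0.0
[-35, 60, -1.4] [ 0.87  0.39 -0.93  1.46 -0.5  -2.63] 0.0
[-60, 60, -1.4] [ 0.93  0.39 -0.99  1.5  -0.5  -2.74] 0.0
[-60, 30, -1.4] [ 0.91  0.36 -1.05  1.6  -0.5  -2.83] 0.0
[-60, 0, -1.4] [ 0.88  0.34 -1.12  1.7  -0.5  -2.91] 0.0
[-60, -30, -1.4] [ 0.85  0.31 -1.18  1.8  -0.5  -3.  ] 0.0
[-60, -60, -1.4] [ 0.82  0.29 -1.24  1.91 -0.51 -3.08] 0.0
-10 toolz [ 0.6  -0.23 -0.77]
[-11, 60, -1.4] [ 0.9   0.42 -0.99  1.68 -0.66 -2.89] 0.0
[-35, 60, -1.4] [ 0.95  0.42 -1.04  1.7  -0.68 -2.97] 0.0
[-60, 60, -1.4] [ 1.01  0.43 -1.09  1.71 -0.69 -3.06] 0.0
[-60, 30, -1.4] [ 1.    0.41 -1.17  1.79 -0.7  -3.15] 0.0
[-60, 0, -1.4] [ 0.98  0.4  -1.24  1.88 -0.72 -3.24] 0.0
[-60, -30, -1.4] [ 0.96  0.39 -1.32  1.97 -0.74 -3.33] 0.0
[-60, -60, -1.4] [ 0.93  0.38 -1.39  2.06 -0.78 -3.43] 0.0
```

```bash
sed -i "s/a1,d1,L2,L3,e,Lt,y=p/a1,d1,L2,L3,e,Lt,y,oy,oz=p/; s/best.apply(\[1,0,0\])/best.apply([1,oy,oz])/; s/\[0\]\*7/[0]*9/g; s/\[\[(p\[6\])\/5\]\]/[p[6:9]*[.01,1,1]]/; s/200,0\])/200,0,0,0])/" k.py
python3 - <<'E'
import k;from k import *
o,re,r=best();p=r.x;print(o,re,np.round(p,2),np.abs(r.fun).max())
for name,lean in (("perp",0),("7",-7),("vert",-15),("in",-25)):
    j=s["joints"]
    Rm=toolR()@R.from_euler('x',lean,degrees=True).as_matrix()
    print(name,"toolz",np.round(Rm[:,2],2))
    for P in([-11,60,-1.4],[-60,60,-1.4],[-60,0,-1.4],[-60,-60,-1.4]):
        j,e=ik(C0+tabR(YAW)@np.array(P),Rm,p,j);print(P,np.round(j,2),round(e,4))
E
```

```text
(-1, -1, -1) 0.010197765455727818 [ 2.4700e+00  1.6120e+02  5.6096e+02  4.2125e+02  6.7000e-01  2.9485e+02
 -8.4000e-01 -5.4000e-01 -0.0000e+00] 2.737527629036947
perp toolz [ 0.24 -0.09 -0.97]
[-11, 60, -1.4] [ 0.68  0.4  -0.71  0.63 -0.39 -1.62] 0.0
[-60, 60, -1.4] [ 0.73  0.37 -0.84  0.79 -0.33 -1.84] 0.0
[-60, 0, -1.4] [ 0.59  0.31 -0.98  1.04 -0.25 -1.96] 0.0
[-60, -60, -1.4] [ 0.35  0.25 -1.09  1.43 -0.17 -2.12] 0.0
7 toolz [ 0.13 -0.05 -0.99]
[-11, 60, -1.4] [ 0.67  0.43 -0.52  0.23 -0.56 -1.22] 0.0
[-60, 60, -1.4] [ 0.75  0.4  -0.63  0.27 -0.49 -1.35] 0.0
[-60, 0, -1.4] [ 0.69  0.35 -0.74  0.3  -0.43 -1.32] 0.0
[-60, -60, -1.4] [ 0.61  0.3  -0.83  0.32 -0.37 -1.26] 0.0
vert toolz [-0.  0. -1.]
[-11, 60, -1.4] [ 0.61  0.47 -0.36  0.   -0.74 -0.98] 0.0
[-60, 60, -1.4] [ 0.69  0.44 -0.46  0.   -0.67 -1.05] 0.0
[-60, 0, -1.4] [ 0.63  0.39 -0.55  0.   -0.63 -0.99] 0.0
[-60, -60, -1.4] [ 0.55  0.34 -0.64  0.   -0.59 -0.91] 0.0
in toolz [-0.16  0.06 -0.98]
[-11, 60, -1.4] [ 0.54  0.53 -0.19 -0.17 -0.96 -0.79] 0.0
[-60, 60, -1.4] [ 0.6   0.5  -0.29 -0.18 -0.89 -0.84] 0.0
[-60, 0, -1.4] [ 0.54  0.45 -0.39 -0.18 -0.85 -0.77] 0.0
[-60, -60, -1.4] [ 0.46  0.41 -0.47 -0.17 -0.82 -0.69] 0.0
```

The model fits to 2.7 mm. Staying square to the glass would put j3 and j5 at their limits at the bottom right. Leaning the tool 7° back (ax negative) keeps good margins, so I'll lean gradually while sliding and check the force.

Emit:
send_rows:
  targets:
    - {"gripper": 1,"x": 0,"y": 0.4,"z": -0.02,"ax": -1.4,"ay": 0,"az": 0}
    - {"gripper": 1,"x": -0.01,"y": 0.4,"z": -0.01,"ax": -1.4,"ay": 0,"az": 0}
    - {"gripper": 1,"x": -0.01,"y": 0.4,"z": 0,"ax": 0,"ay": 0,"az": 0}

```text
clock: 8.58
position: [525.0, 184.9, 55.3]
ee_rot: [-0.565, 0.818, -0.087, 0.061]
contact_force: [1.5, -0.9, 4.9]
gripper_width: -0.2
grasp_force: 1.9
```

```bash
cat > c.py <<'E'
from h import *
todo([-65,60,-1])
for i in range(3):
  s=arm.read_state();print(np.round(tabR(YAW).T@(s['position']-C0),2),np.round(tabR(YAW).T@s['contact_force'],2));arm.get_image('wrist')
E
python3 c.py
```

```text
turn [ 2.83  0.03 -0.11]
shift now axes [0.06 4.3  0.24] turned axes [0.06 4.31 0.03]
tablet coords of tcp [-21.9  60.6  -0.7] clock 8.5833 joints [ 0.71  0.4  -0.65  0.44 -0.45 -1.46]
[-21.89  60.56  -0.74] [ 2.93 -0.31  4.26]
[-22.58  60.44  -0.85] [2.04 0.35 3.35]
[-22.51  60.42  -0.89] [1.46 1.43 3.21]
```

Emit:
send_rows:
  targets:
    - {"gripper": 1,"x": 0.01,"y": 0.4,"z": 0.01,"ax": -1.4,"ay": 0,"az": 0}
    - {"gripper": 1,"x": 0,"y": 0.4,"z": 0.02,"ax": -1.4,"ay": 0,"az": 0}
    - {"gripper": 1,"x": 0,"y": 0.4,"z": 0.03,"ax": -1.4,"ay": 0,"az": 0}
    - {"gripper": 1,"x": 0,"y": 0.4,"z": 0.05,"ax": 0,"ay": 0,"az": 0}
    - {"gripper": 1,"x": 0,"y": 0.4,"z": 0.05,"ax": 0,"ay": 0,"az": 0}

```text
clock: 9.15
position: [506.1, 191.0, 50.0]
ee_rot: [-0.567, 0.821, -0.058, 0.04]
contact_force: [1.9, -1.1, 4.7]
gripper_width: -0.2
grasp_force: 2.2
```

```bash
python3 c.py
```

```text
turn [ 6.96 -0.01 -0.03]
shift now axes [-0.03  2.24  0.3 ] turned axes [-0.03  2.26  0.02]
tablet coords of tcp [-42.4  59.7  -0.8] clock 9.15 joints [ 0.72  0.41 -0.59  0.25 -0.52 -1.3 ]
[-42.41  59.67  -0.78] [ 3.31 -0.33  3.93]
[-43.23  59.47  -0.8 ] [2.33 1.28 4.65]
[-43.14  59.46  -0.74] [0.82 0.86 4.65]
```

Emit:
send_rows:
  targets:
    - {"gripper": 1,"x": 0,"y": 0.44,"z": 0.055,"ax": 0,"ay": 0,"az": 0}
    - {"gripper": 1,"x": 0,"y": 0.44,"z": 0.055,"ax": 0,"ay": 0,"az": 0}
    - {"gripper": 1,"x": 0,"y": 0.44,"z": 0.055,"ax": 0,"ay": 0,"az": 0}
    - {"gripper": 1,"x": 0,"y": 0.44,"z": 0.055,"ax": 0,"ay": 0,"az": 0}
    - {"gripper": 1,"x": 0,"y": 0.4,"z": 0.05,"ax": 0,"ay": 0,"az": 0}

```text
clock: 9.72
position: [485.9, 198.4, 44.3]
ee_rot: [-0.567, 0.82, -0.058, 0.039]
contact_force: [1.1, -1.2, 5.5]
gripper_width: -0.0
grasp_force: 2.3
```

```bash
sed -i 's/-65,60,-1/-65,-60,-1/' c.py; python3 c.py
```

```text
turn [ 7.   -0.04  0.02]
shift now axes [11.94  0.03  0.05] turned axes [11.94  0.03  0.04]
tablet coords of tcp [-64.7  59.4  -0.6] clock 9.7167 joints [ 0.76  0.4  -0.64  0.27 -0.49 -1.36]
[-64.67  59.39  -0.64] [ 2.83 -0.76  4.94]
[-65.19  59.29  -0.68] [0.93 0.44 4.98]
[-65.1   59.28  -0.72] [-0.71  1.04  5.36]
```

Now along the bottom row: tool +x, 119 mm.

Emit:
send_rows:
  targets:
    - {"gripper": 1,"x": 0.5,"y": 0,"z": 0,"ax": 0,"ay": 0,"az": 0}
    - {"gripper": 1,"x": 0.5,"y": 0,"z": 0,"ax": 0,"ay": 0,"az": 0}
    - {"gripper": 1,"x": 0.5,"y": 0,"z": 0,"ax": 0,"ay": 0,"az": 0}
    - {"gripper": 1,"x": 0.5,"y": 0,"z": 0,"ax": 0,"ay": 0,"az": 0}
    - {"gripper": 1,"x": 0.5,"y": 0,"z": 0,"ax": 0,"ay": 0,"az": 0}

```text
clock: 10.28
position: [477.4, 174.8, 44.5]
ee_rot: [-0.567, 0.821, -0.057, 0.04]
contact_force: [-0.5, 3.4, 4.1]
gripper_width: 0.1
grasp_force: 2.0
```

```bash
python3 c.py
```

```text
turn [ 7.    0.02 -0.01]
shift now axes [9.43 0.07 0.04] turned axes [9.43 0.08 0.04]
tablet coords of tcp [-64.2  34.3  -0.6] clock 10.2833 joints [ 0.73  0.38 -0.68  0.28 -0.46 -1.35]
[-64.23  34.34  -0.62] [-0.57  2.98  4.39]
[-64.55  33.06  -0.7 ] [0.94 1.81 5.05]
[-64.53  33.14  -0.73] [ 1.46 -0.17  3.84]
```

Emit:
send_rows:
  targets:
    - {"gripper": 1,"x": 0.5,"y": 0.01,"z": 0,"ax": 0,"ay": 0,"az": 0}
    - {"gripper": 1,"x": 0.5,"y": 0.01,"z": 0,"ax": 0,"ay": 0,"az": 0}
    - {"gripper": 1,"x": 0.5,"y": 0.01,"z": 0,"ax": 0,"ay": 0,"az": 0}
    - {"gripper": 1,"x": 0.5,"y": 0.01,"z": 0,"ax": 0,"ay": 0,"az": 0}
    - {"gripper": 1,"x": 0.5,"y": 0,"z": 0,"ax": 0,"ay": 0,"az": 0}

```text
clock: 10.85
position: [468.2, 151.7, 44.4]
ee_rot: [-0.567, 0.821, -0.057, 0.04]
contact_force: [-0.9, 2.9, 5.0]
gripper_width: 0.1
grasp_force: 2.1
```

Emit:
send_rows:
  targets:
    - {"gripper": 1,"x": 0.5,"y": 0,"z": 0,"ax": 0,"ay": 0,"az": 0}
    - {"gripper": 1,"x": 0.5,"y": 0,"z": 0,"ax": 0,"ay": 0,"az": 0}
    - {"gripper": 1,"x": 0.5,"y": 0,"z": 0,"ax": 0,"ay": 0,"az": 0}
    - {"gripper": 1,"x": 0.5,"y": 0,"z": 0,"ax": 0,"ay": 0,"az": 0}
    - {"gripper": 1,"x": 0.5,"y": 0,"z": 0,"ax": 0,"ay": 0,"az": 0}

```text
clock: 11.27
position: [459.3, 128.1, 44.4]
ee_rot: [-0.567, 0.821, -0.057, 0.04]
contact_force: [-0.2, 2.6, 4.5]
gripper_width: -0.2
grasp_force: 2.2
```

```bash
python3 c.py
```

```text
turn [ 7.01 -0.    0.  ]
shift now axes [4.43 0.02 0.04] turned axes [4.43 0.03 0.04]
tablet coords of tcp [-64.7 -15.7  -0.6] clock 11.2667 joints [ 0.68  0.33 -0.77  0.3  -0.41 -1.31]
[-64.72 -15.7   -0.6 ] [0.11 2.42 4.61]
[-65.07 -16.82  -0.66] [2.37 2.13 3.97]
[-65.01 -16.76  -0.66] [1.3  0.88 4.86]
```

Emit:
send_rows:
  targets:
    - {"gripper": 1,"x": 0.5,"y": 0,"z": 0,"ax": 0,"ay": 0,"az": 0}
    - {"gripper": 1,"x": 0.5,"y": 0,"z": 0,"ax": 0,"ay": 0,"az": 0}
    - {"gripper": 1,"x": 0.5,"y": 0,"z": 0,"ax": 0,"ay": 0,"az": 0}
    - {"gripper": 1,"x": 0.5,"y": 0,"z": 0,"ax": 0,"ay": 0,"az": 0}
    - {"gripper": 1,"x": 0.5,"y": 0,"z": 0,"ax": 0,"ay": 0,"az": 0}

```text
clock: 11.83
position: [450.4, 104.7, 44.3]
ee_rot: [-0.567, 0.821, -0.057, 0.039]
contact_force: [0.8, 2.8, 3.3]
gripper_width: -0.3
grasp_force: 2.1
```

Emit:
send_rows:
  targets:
    - {"gripper": 1,"x": 0.5,"y": 0,"z": 0,"ax": 0,"ay": 0,"az": 0}
    - {"gripper": 1,"x": 0.5,"y": 0,"z": 0,"ax": 0,"ay": 0,"az": 0}
    - {"gripper": 1,"x": 0.5,"y": 0,"z": 0,"ax": 0,"ay": 0,"az": 0}
    - {"gripper": 1,"x": 0.35,"y": 0,"z": 0,"ax": 0,"ay": 0,"az": 0}
    - {"gripper": 1,"x": 0,"y": 0,"z": 0,"ax": 0,"ay": 0,"az": 0}

```text
clock: 12.25
position: [443.5, 86.8, 44.3]
ee_rot: [-0.567, 0.821, -0.057, 0.039]
contact_force: [0.9, 0.3, 4.1]
gripper_width: -0.1
grasp_force: 2.2
```

```bash
python3 c.py
```

```text
turn [ 7.04 -0.08 -0.04]
shift now axes [0.01 0.   0.04] turned axes [0.01 0.01 0.04]
tablet coords of tcp [-64.9 -59.9  -0.6] clock 12.25 joints [ 0.62  0.3  -0.84  0.32 -0.38 -1.28]
[-64.94 -59.91  -0.61] [1.79 0.64 3.73]
[-64.95 -59.89  -0.65] [1.56 0.78 3.94]
[-64.98 -59.84  -0.68] [ 2.52 -1.17  4.91]
```

The tool is on the bottom-right dot. Now I'll lift straight off.

Emit:
send_rows:
  targets:
    - {"gripper": 1,"x": 0,"y": 0,"z": -0.3,"ax": 0,"ay": 0,"az": 0}
    - {"gripper": 1,"x": 0,"y": 0,"z": -1,"ax": 0,"ay": 0,"az": 0}
    - {"gripper": 1,"x": 0,"y": 0,"z": -2.5,"ax": 0,"ay": 0,"az": 0}
    - {"gripper": 1,"x": 0,"y": 0,"z": -3,"ax": 0,"ay": 0,"az": 0}
    - {"gripper": 1,"x": 0,"y": 0,"z": -3,"ax": 0,"ay": 0,"az": 0}

```text
clock: 12.82
position: [429.3, 91.7, 141.0]
ee_rot: [-0.567, 0.821, -0.057, 0.036]
contact_force: [1.8, 1.2, -0.8]
gripper_width: -0.4
grasp_force: 0.0
```

Emit:
send_rows:
  targets:
    - {"gripper": 1,"x": 0,"y": 0,"z": -2,"ax": 0,"ay": 0,"az": 0}
    - {"gripper": 1,"x": 0,"y": 0,"z": 0,"ax": 0,"ay": 0,"az": 0}
    - {"gripper": 1,"x": 0,"y": 0,"z": 0,"ax": 0,"ay": 0,"az": 0}
    - {"gripper": 1,"x": 0,"y": 0,"z": 0,"ax": 0,"ay": 0,"az": 0}

```text
clock: 13.15
position: [427.4, 92.9, 159.9]
ee_rot: [-0.567, 0.821, -0.057, 0.038]
contact_force: [-0.2, 0.1, -0.3]
gripper_width: -0.2
grasp_force: 0.0
```

```bash
python3 c.py; python3 -c "
from h import *
im,d=arm.get_image('side');cv2.imwrite('pics/side1.png',im[:,:,::-1]);cv2.imwrite('pics/s1c.png',cv2.resize(im[165:315,180:380,::-1],(800,600)))"
```

```text
turn [ 7.15 -0.16 -0.  ]
shift now axes [-0.03 -0.12 11.72] turned axes [1.000e-02 1.340e+00 1.165e+01]
tablet coords of tcp [-51.6 -59.9 115.5] clock 13.15 joints [ 0.67  0.08 -0.67  0.17 -0.76 -1.15]
[-51.6  -59.93 115.47] [-0.28  0.07 -0.2 ]
[-51.6  -60.   115.16] [-0.21  0.35 -0.02]
[-51.48 -59.9  115.11] [-0.82 -1.08  0.52]
```

View pics/s1c.png

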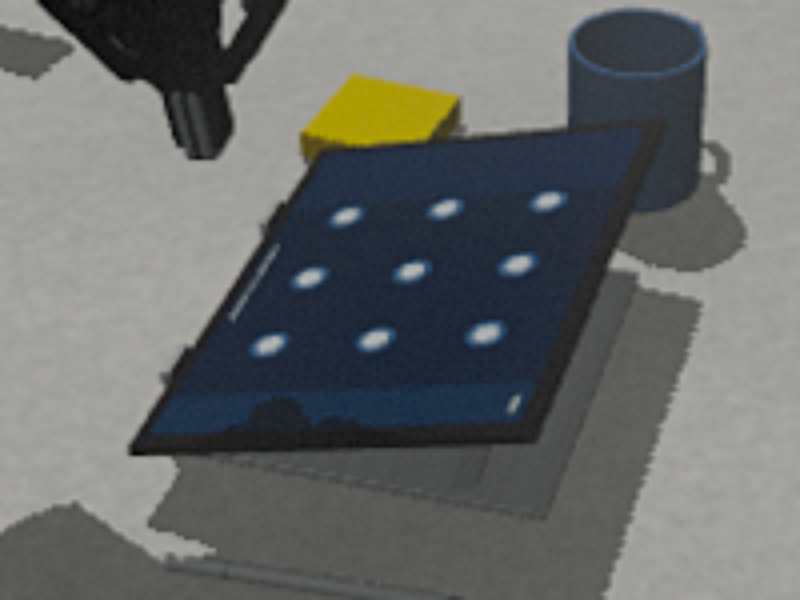

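The tablet and its dots are at the same pixels as before, for example (346,215) and (548,201). Nothing has moved and the arm is clear.

```bash
python3 -c "
from bench import arm
print(arm.job_done())"
```

```text
the job is handed in; nothing more can be done
None
```

I drew the L from top left to bottom left to bottom right in one light stroke (about 3–6 N), then lifted clear; the final picture shows the tablet unmoved, and the job is handed in at about 13 s, with no verdict returned.

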